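# Shut a speed-control housing and hold it in the corner of a drilling jig

### The arm

A 6-joint arm with a two-finger parallel gripper is mounted at the origin on a cart in front of the work surface, level with it; the furniture and walls round the work are solid. World frame = base frame: x ahead of the robot, y to its left, z up, the work surface at z = 0. Lengths are in m, angles in rad, forces in N, time in s.
With the tool pointing down it reaches from about 0.4 to 0.925 m from the base axis. Payload 12.5 kg.
Tool frame: the origin (TCP) lies on the centre line of the jaws, within the pads' length; the fingertips stand 11 mm ahead of it and the grasp point (between the pads) lies 8 mm behind it; z points along the fingers, y is the line along which they close (so a half turn about z gives the same grasp; the last joint's range is limited). The gripper opens to 95 mm and grips with 3 to 60 N. Pads are 20 mm wide; open, the fingers measure 119 mm over their backs; the gripper's body (75 mm by 180 mm) begins 59 mm behind the grasp point.
Start: joints at [1.025, 0.491, 1.559, -0, 1.092, -0.106], TCP at [0.266, 0.566, 0.201] pointing down, gripper open.
Joint ranges: [-3.1, 3.1], [-0.84, 2.19], [0.05, 2.79], [-1.13, 4.28], [0.06, 2.93], [-2.69, 2.69]. Speed limits (rad/s): [2.22, 2.22, 2.79, 3.14, 3.14, 3.14].

### API

Orientations are given as a rotation vector (axis times angle).
In Python, from bench import telemetry, cams, hand_in gives the robot as it stands.
- The arm moves only by the tool step_arm, never from a script. Its argument "commands" is a list that holds one entry, the list of rows, each a list of 7 numbers: the shift along the world's x, y, z in units of 0.025 m (1.0 is 0.025 m), then the turn, a rotation vector about the world's x, y, z in units of 5 degrees (1.0 is 5 degrees), then the closure, from -1 (fully open) to 1 (shut). In form: [[[x, y, z, rx, ry, rz, claw], ...]]. A call has 1 to 5 rows; each row shifts and turns the commanded pose from where the row before left it; what a row does not reach is not made up. A row lasts 1/8 s, in which the tool goes at most 62.5 mm and 10.7 degrees, less where a joint would pass 70% of its speed; a pose out of reach is approached as far as the arm can. A call with a number of a shift or a turn outside -1 to 1 is refused whole. A call with a gripper value outside its range is refused whole. The fingers move at their own pace and stop on an object; "squeeze" is the grip in N (left out, the last holds). Time passes only in rows, so rows that do not move let the fingers close. It gives the time, the measured TCP pose, the force, the opening and the grip force at its end, in the units of the state.
- telemetry.read_state(): the state, without advancing time (a new reading comes with each control period).
- cams.snapshot(name): name is "side" or "top" or "wrist"; returns the picture (420x560x3 uint8, red, green, blue); there is no depth.
- cams.camera_model(name): a dict with "mtx" (3x3 intrinsics, pixels), "xyz" and "attitude" of the camera in the world; the wrist camera has in their place "hand_eye" (4x4, takes a point from camera to tool coordinates, whose origin is the TCP and whose axes are the flange's). Camera axes: x right, y up, looking along -z (the intrinsics and any distortion apply to the point x, -y, -z); pixel columns grow to the right and rows downward; lengths in m; the calibration is good to about 2 mm. A picture is of the moment at which its call begins: read the wrist's pose just before it. camera_model takes no time and is no camera call.
- hand_in(): hands the job in; it is judged then, once.
The state is a dict: "time_s": time; "joint_positions": joint angles; "dq": joint speeds; "tau": joint torques, N m; "eef_pos": TCP position; "orientation": TCP orientation; "ft_force": force on the tool from outside, world axes, zero at the start; "torque": the same for the moment, N m; "gripper_width": opening from 0.0 (shut) to 1.0 (fully open); "gripper_force": force on a finger pad.
Only numpy, scipy, OpenCV 4.12 (cv2) and the standard library are available. Lean on these libraries where they do the work, as an engineer would, in place of code of your own. Each camera call takes 0.05 s, during which the arm holds its last target. There are 200 camera calls.

### The job

Press the sprung cover of the small light-grey speed-control housing down until its catch snaps and holds it shut, so that no swarf gets in. Then set the housing flat on the drilling jig's plate, hinge end towards the end stop, and press it into the corner so that its long side bears squarely on the side fence and its hinge end on the end stop. Finish while the gripper still holds it pressed firmly, not violently, against both stops - do not let go - and leave the driver, switch, parts box and marker where they lie.

Things in the scene. Friction and masses are not known exactly. Their poses are not given: they have to be found in the camera images.
- housing: Light-grey box, 100 (x) x 54 (y) x 46 mm high (50 with the cover shut), walls 4 mm, 0.25 to 0.45 kg. Origin: centre of its underside, z up. Its +x end face is flat: the hinge end. At the -x end the catch and the cover's tongue stand out up to 11 mm. Long sides flat; cover 2 mm narrower on each side. Grip across the 54 mm, tips 26 mm or more above the underside to clear the jig's fence.
- cover (a joint): Cover angle, rad: 0 shut, grows as it opens, about 0.5 to 1.1 at the start. A light spring (under 1 N at the free edge) lifts it again to 0.5 or more unless latched. The catch resists from about 0.08 and snaps over at about 0.04, taking about 6 N pressed down at the free edge (more nearer the hinge); then it pulls the cover to 0 and holds it. Let go before that, the cover springs open.
- cover_edge (a point): Middle of the cover's free edge, on its upper face, 95 mm from the hinge pin; at 50 mm above the housing's underside when shut. The cover is a flat panel 4 mm thick and 50 mm wide.
- cover_hinge (a point): Middle of the cover's hinge pin, at x = +45, z = 48 mm of the housing; the cover swings about the housing's y axis, its free edge going up and over towards the hinge end.
- jig: Bright steel plate 172 x 116 x 12 mm bolted to the bench, with a dark steel side fence and end stop on it. Origin: on the bench, right below where the centre of a fully seated housing belongs; x axis towards the end stop, y axis towards the side fence, z up. The plate reaches from x = -82 to +90 and y = -53 to +63 mm.
- nest (a point): Point on the plate's upper face (12 mm above the bench) where the origin of a fully seated housing lies; axes as the jig's. Seated, the housing's x axis points along the jig's x axis.
- side_fence: Rigid dark steel bar along the jig's +y side, on the plate, top 22 mm above the plate (34 above the bench), 96 mm long, inner face at y = +33 mm. Two polished, slippery stop buttons 10 mm across stand 6 mm out of it: faces at y = +27, x = -34 and +34 mm, 13 mm above the plate. A drill bush goes through it. Its frame is the jig's.
- end_stop: Rigid dark steel block at the jig's +x end, on the plate, top 22 mm above the plate, inner face at x = +57 mm, y from -25 to +21 mm. One polished, slippery stop button 10 mm across stands out of it: face at x = +50 mm, y = 0, 13 mm above the plate. Its frame is the jig's.
- side_buttons (a point): Point midway between the faces of the two fence buttons (jig x = 0, y = +27 mm, 13 mm above the plate).
- end_button (a point): Centre of the face of the end stop's button (jig x = +50 mm, y = 0, 13 mm above the plate).
- mini_driver: Cordless pistol driver lying on its side, 152 x 168 x 52 mm; bystander.
- trigger_switch: Black drill trigger switch with a red trigger, 39 x 46 x 26 mm; bystander.
- box_bearing: Small printed cardboard parts box standing upright, 55 x 35 x 66 mm; bystander.
- marker: Marker pen lying flat, 128 x 12 x 12 mm; bystander.
- hinge_end (a point): Middle of the housing's flat hinge-end face: housing x = +50 mm, y = 0, 25 mm above its underside.
Not all that is in view belongs to the job. What is shaped like the housing but turquoise is not meant.

How it is judged:
By the outcome, as a careful person would: the job done as asked, in the order asked, and still so for the second after the job is handed in, while the arm keeps its last pose, push and grip.
It also fails if it takes over 67 s, if anything falls off the work surface, if the arm or the gripper's body presses on something with over 40 N, if the wrist force passes 120 N, or if a joint passes its speed limit or range.

## Working session

There is one attempt and no reset: what is moved stays moved. The work goes in short steps, Python scripts to look and compute and a tool call to move; the robot and the scene stay as the last step left them, time stands still between calls to the robot, and variables do not carry over. Pictures are saved under pics/ and viewed, at most 10 in all, crops included, and the job is handed in when it is done.

Besides the shell and the picture viewer there is one more tool, called after "Request:" as name(argument=value, ...) on one line, values as JSON. step_arm: Moves the arm, as the interface text tells. Shifts and turns lie within -1 to 1; 1 stands for 0.025 m of shift or 5 degrees of turn. Its arguments: {"type":"object","properties":{"commands":{"type":"array","items":{"type":"array","items":{"type":"array","items":{"type":"number","minimum":-1,"maximum":1}}}},"squeeze":{"type":"number"}},"required":["commands"]}

```bash
mkdir -p pics; ls
cat > h.py <<'E'
import numpy as np, cv2
from bench import telemetry, cams, hand_in
from scipy.spatial.transform import Rotation as R
def pose(name, st=None):
    m=cams.camera_model(name); K=np.array(m["mtx"])
    if name=="wrist":
        T=np.eye(4);T[:3,:3]=R.from_rotvec(st["orientation"]).as_matrix();T[:3,3]=st["eef_pos"]
        T=T@np.array(m["hand_eye"]);return K,T[:3,:3],T[:3,3]
    a=np.array(m["attitude"])
    Rm=a if a.shape==(3,3) else R.from_rotvec(a).as_matrix() if a.size==3 else R.from_quat(a).as_matrix()
    return K,Rm,np.array(m["xyz"])
def ray(P,uv):
    K,Rm,t=P; d=np.linalg.inv(K)@np.array([uv[0],uv[1],1.]); return t,Rm@(d*[1,-1,-1])
def onz(P,uv,z):
    t,d=ray(P,uv); return t+d*(z-t[2])/d[2]
def proj(P,X):
    K,Rm,t=P; c=(Rm.T@(np.array(X)-t))*[1,-1,-1]; p=K@c; return p[:2]/p[2]
def snap(name,fn):
    st=telemetry.read_state(); im=cams.snapshot(name); cv2.imwrite("pics/"+fn,im[...,::-1]); return st,im
E
python3 - <<'E'
from h import *
for n in("side","top","wrist"):
    snap(n,n+"0.png"); print(cams.camera_model(n))
a=[cv2.imread(f"pics/{n}0.png") for n in("side","top")]
print(telemetry.read_state())
E
```

```text
pics
{'mtx': array([[379.3296427 ,   0.        , 277.80327877],
       [  0.        , 379.3296427 , 210.72694276],
       [  0.        ,   0.        ,   1.        ]]), 'xyz': array([0.5036071 , 0.56715775, 0.66398211]), 'attitude': array([ 0.07482406, -1.19975832, -2.7702911 ])}
{'mtx': array([[445.82688477,   0.        , 281.80745983],
       [  0.        , 445.82688477, 210.44677619],
       [  0.        ,   0.        ,   1.        ]]), 'xyz': array([ 0.42505255, -0.09116949,  1.2237793 ]), 'attitude': array([ 0.09698016, -0.07667001, -1.58154274])}
{'mtx': array([[293.61690045,   0.        , 282.23643942],
       [  0.        , 293.61690045, 211.06488051],
       [  0.        ,   0.        ,   1.        ]]), 'hand_eye': array([[ 6.25888456e-04,  9.72180930e-01,  2.34230329e-01,
         6.54968347e-02],
       [ 9.99999759e-01, -5.38120827e-04, -4.38617405e-04,
         4.96489769e-04],
       [-3.00371258e-04,  2.34230547e-01, -9.72181033e-01,
        -1.83586154e-01],
       [ 0.00000000e+00,  0.00000000e+00,  0.00000000e+00,
         1.00000000e+00]])}
{'time_s': 0.15, 'joint_positions': array([ 1.02539038e+00,  4.91421019e-01,  1.55926501e+00,  4.12958899e-06,
        1.09169023e+00, -1.05602361e-01]), 'dq': array([ 7.41974858e-04, -1.55070867e-03, -3.24317226e-03, -6.47549500e-04,
        7.74381766e-05,  2.10909839e-04]), 'tau': array([ 1.57632930e-03, -6.12897849e+01, -2.58273679e+01,  6.92527299e-02,
        4.73644200e-02, -1.03461505e-04]), 'eef_pos': array([0.26599617, 0.5653919 , 0.20081135]), 'orientation': array([-6.85234947e-01, -3.06569077e+00,  1.16432074e-03]), 'ft_force': array([-0.50799297, -0.94096146, -0.59343695]), 'torque': array([-0.050394  ,  0.02479571, -0.03945444]), 'gripper_force': 0.0, 'gripper_width': 1.0007361792197018}
```

View pics/top0.png

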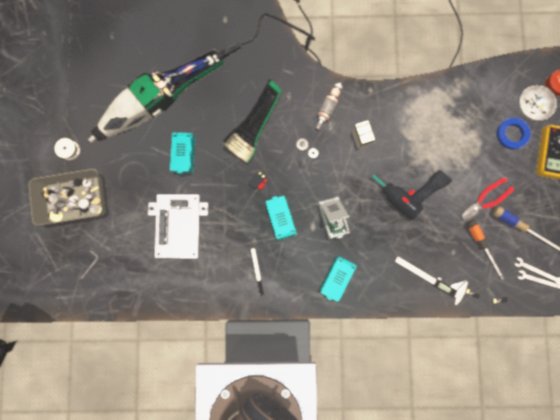

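View pics/side0.png

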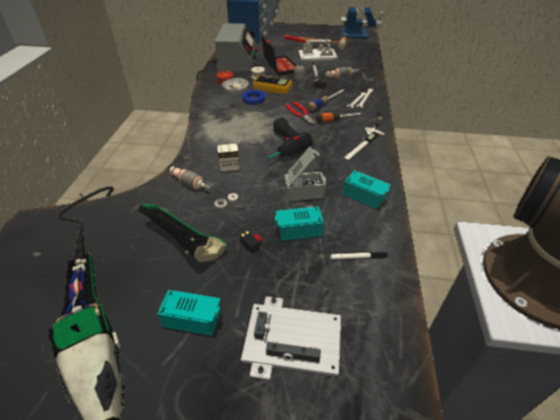

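The top view shows the housing at about (335,217) with its cover up, and the jig at (178,227). The fence is on the left (world +y) and the end stop at the top (world +x). The side view shows the housing at (305,178) with its hinge on the left (+x side). Next I'll zoom in on both.

Run:
```python
from h import *
t=cv2.imread("pics/top0.png");s=cv2.imread("pics/side0.png")
f=lambda im,x,y,w,h:cv2.resize(im[y:y+h,x:x+w],(400,300),interpolation=cv2.INTER_CUBIC)
cv2.imwrite("pics/crop0.png",np.vstack([np.hstack([f(t,300,187,80,60),f(s,265,140,80,60)]),np.hstack([f(t,138,187,80,60),f(s,230,290,120,90)])]))
P=pose("top")
print(onz(P,(335,217),.03),onz(P,(178,227),.012),proj(P,[.5,0,0]),proj(P,telemetry.read_state()["eef_pos"]))
```

```text
[ 0.53784658 -0.21916745  0.03      ] [0.51770911 0.20787427 0.012     ] [254.36957468 232.7841396 ] [ -1.81056553 334.0973539 ]
```

View pics/crop0.png

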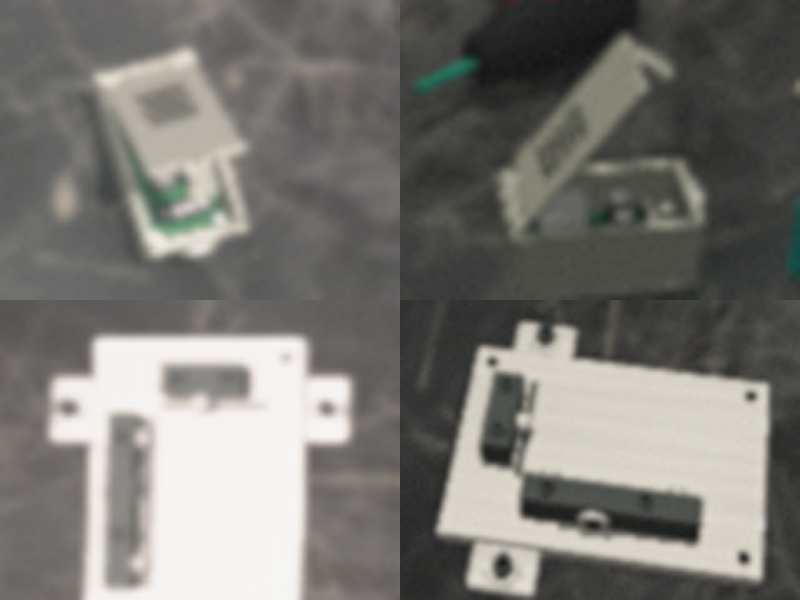

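The housing's x axis is about 16° off world +x, and the jig is nearly aligned with the world axes. I'll move over the jig on the way and look at it close up from there.

Request:
step_arm(commands=[[[0.9,-1,0,0,0,0.25,-1],[0.9,-1,0,0,0,0.25,-1],[0.9,-1,0,0,0,0.25,-1],[0.9,-1,0,0,0,0.25,-1],[0.9,-1,0,0,0,0.25,-1]]])

```text
time_s: 0.78
eef_pos: [0.3792, 0.4396, 0.2011]
orientation: [-0.516, -3.099, 0.0]
ft_force: [-0.9, 0.4, 1.0]
gripper_width: 1.0
gripper_force: 0.0
```

Request:
step_arm(commands=[[[0.9,-1,0,0,0,0.25,-1],[0.9,-1,0,0,0,0.25,-1],[0.9,-1,0,0,0,0.25,-1],[0.9,-1,0,0,0,0.25,-1],[0.9,-1,0,0,0,0.25,-1]]])

```text
time_s: 1.4
eef_pos: [0.4917, 0.3146, 0.2011]
orientation: [-0.346, -3.122, 0.0]
ft_force: [-0.6, 0.4, -0.6]
gripper_width: 0.997
gripper_force: 0.0
```

Request:
step_arm(commands=[[[0.2,-1,0,0,0,0.4,-1],[0.2,-1,0,0,0,0.4,-1],[0.2,-1,0,0,0,0.4,-1],[0.2,-1,0,0,0,0.4,-1],[0,0,0,0,0,0.4,-1]]])

```text
time_s: 2.02
eef_pos: [0.5113, 0.2144, 0.2012]
orientation: [-0.075, -3.14, 0.0]
ft_force: [0.8, -0.9, 0.3]
gripper_width: 1.002
gripper_force: 0.0
```

Request:
step_arm(commands=[[[0,0,0,0,0,0.5,-1],[0,0,0,0,0,0,-1]]])

```text
time_s: 2.28
eef_pos: [0.5109, 0.2162, 0.2012]
orientation: [-0.005, -3.141, -0.0]
ft_force: [0.5, -0.0, 1.4]
gripper_width: 0.997
gripper_force: 0.0
```

Run:
```python
from h import *
st,im=snap("wrist","w_jig.png"); print(st["eef_pos"],st["orientation"],st["dq"],st["ft_force"]); np.save("st_jig.npy",st,allow_pickle=True)
```

```text
[0.51089707 0.2162229  0.20118096] [-4.76166970e-03 -3.14140904e+00 -3.13454180e-04] [-0.00057473 -0.00071866  0.0011872  -0.00183953  0.00172463  0.02195933] [ 0.51128716 -0.00430533  1.35761425]
```

View pics/w_jig.png

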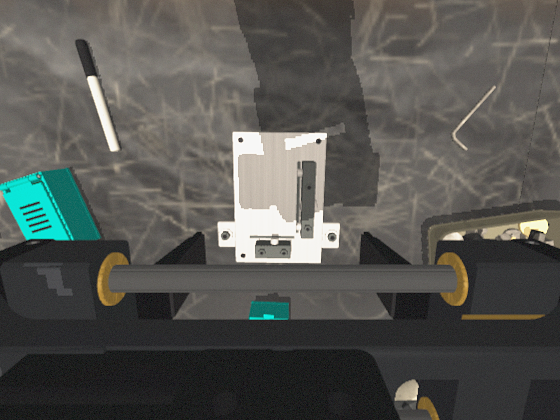

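The wrist view shows the jig plate's corners at about (233,132), (326,132), (321,262) and (236,262). The fence is at (308,200) and the end stop at (272,249).

Run:
```python
from h import *
st=np.load("st_jig.npy",allow_pickle=True).item(); P=pose("wrist",st)
J=np.array([[-82,-53],[-82,63],[90,63],[90,-53]])/1e3
def fit(W,tag):
    Jc=J-J.mean(0);Wc=W-W.mean(0)
    a=np.arctan2((Jc[:,0]*Wc[:,1]-Jc[:,1]*Wc[:,0]).sum(),(Jc*Wc).sum()); c,s=np.cos(a),np.sin(a)
    o=W.mean(0)-np.array([[c,-s],[s,c]])@J.mean(0); r=W-o-J@np.array([[c,s],[-s,c]])
    print(tag,"nest",o.round(4),"yaw",np.degrees(a).round(2),"res",r.round(4).tolist())
g=cv2.cvtColor(cv2.imread("pics/w_jig.png"),cv2.COLOR_BGR2GRAY)
px=np.float32([[233,132],[326,132],[321,262],[236,262]])
fit(np.array([onz(P,p,.012)[:2] for p in px]),"wrist manual")
px2=cv2.cornerSubPix(g,px.reshape(-1,1,2).copy(),(4,4),(-1,-1),(3,50,.01)).reshape(-1,2); print(px2.tolist())
fit(np.array([onz(P,p,.012)[:2] for p in px2]),"wrist")
t=cv2.imread("pics/top0.png"); T=pose("top")
m=(t.min(2)>165).astype(np.uint8); m[:, :140]=0;m[:,215:]=0;m[:187]=0;m[265:]=0
m=cv2.morphologyEx(cv2.morphologyEx(m,3,np.ones((13,13))),2,np.ones((23,23)))
c=max(cv2.findContours(m,0,2)[0],key=cv2.contourArea); b=cv2.boxPoints(cv2.minAreaRect(c)); print(b.tolist())
W=np.array([onz(T,p,.012)[:2] for p in b])
cen=W.mean(0); W=np.array([W[np.argmin(((W-cen-q)**2).sum(1))] for q in (J-J.mean(0))])
fit(W,"top")
```

```text
wrist manual nest [0.5172 0.2077] yaw -0.54 res [[0.0008, 0.0012], [0.0, -0.0007], [-0.0008, -0.0003], [-0.0, -0.0002]]
[[232.2732696533203, 131.36451721191406], [326.8245849609375, 133.2631072998047], [320.3082275390625, 262.75042724609375], [235.71920776367188, 261.6882629394531]]
wrist nest [0.5175 0.2074] yaw -1.0 res [[0.0002, -0.0001], [0.0007, -0.0001], [-0.0005, -0.0003], [-0.0004, 0.0004]]
[[154.99998474121094, 257.0], [154.99998474121094, 194.0], [197.99998474121094, 194.0], [197.99998474121094, 257.0]]
top nest [0.5186 0.2071] yaw 0.33 res [[-0.0014, -0.0012], [0.0007, -0.0002], [0.0015, 0.0022], [-0.0008, -0.0007]]
```

Request:
step_arm(commands=[[[0,-1,0,0,0,0.2,-1],[0,-1,0,0,0,0.2,-1],[0,-1,0,0,0,0.2,-1],[0,-1,0,0,0,0.2,-1],[0,-1,0,0,0,0.2,-1]]])

```text
time_s: 2.95
eef_pos: [0.5111, 0.0903, 0.2013]
orientation: [-0.132, 3.139, 0.0]
ft_force: [-0.5, -0.1, 0.4]
gripper_width: 1.002
gripper_force: 0.0
```

Request:
step_arm(commands=[[[0,-1,0,0,0,0.2,-1],[0,-1,0,0,0,0.2,-1],[0,-1,0,0,0,0.2,-1],[0,-1,0,0,0,0.2,-1],[0,-1,0,0,0,0.2,-1]]])

```text
time_s: 3.58
eef_pos: [0.5112, -0.0348, 0.2013]
orientation: [-0.269, 3.13, 0.0]
ft_force: [-0.3, 0.7, -0.2]
gripper_width: 1.002
gripper_force: 0.0
```

Request:
step_arm(commands=[[[0.1,-1,0,0,0,0.2,0],[0.1,-1,0,0,0,0.2,0.5],[0.1,-1,0,0,0,0.2,1],[0.1,-1,0,0,0,0.2,1],[0.1,-1,0,0,0,0.2,1]]])

```text
time_s: 4.2
eef_pos: [0.5238, -0.1598, 0.2012]
orientation: [-0.405, 3.115, 0.0]
ft_force: [0.0, 0.5, 0.3]
gripper_width: 0.532
gripper_force: 0.0
```

Request:
step_arm(commands=[[[0,-1,0,0,0,0.2,1],[0,-1,0,0,0,0.1,1],[0,-0.5,0,0,0,0,1],[0,0,0,0,0,0,1]]])

```text
time_s: 4.7
eef_pos: [0.5236, -0.222, 0.2011]
orientation: [0.443, -3.11, -0.001]
ft_force: [-0.1, 0.2, 0.2]
gripper_width: 0.113
gripper_force: 0.0
```

Run:
```python
from h import *
st,im=snap("wrist","w_h.png"); print(st["eef_pos"],st["orientation"],st["ft_force"],st["gripper_width"]); np.save("st_h.npy",st,allow_pickle=True)
```

```text
[ 0.523614   -0.22202074  0.20108498] [ 4.43486326e-01 -3.10994389e+00 -5.22921027e-04] [-0.13794821  0.21779211  0.15094259] 0.11250807835286031
```

View pics/w_h.png

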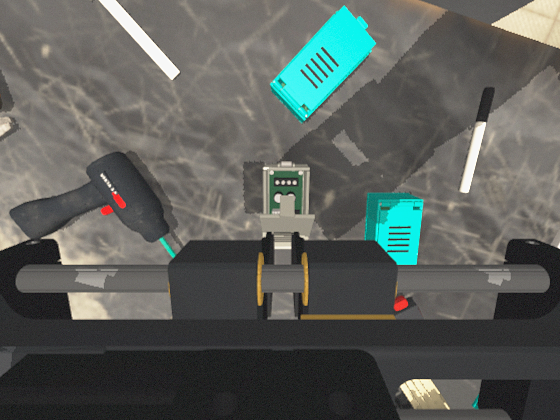

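The wrist view shows the housing in line with the image columns. The catch is at (287,163), the rim's catch-end corners are near (265,168) and (310,168), and the cover's free edge is near row 215. I'll zoom in for exact corners.

Run:
```python
import cv2
t=cv2.imread("pics/w_h.png")[150:240,235:355]
cv2.imwrite("pics/crop1.png",cv2.resize(t,(800,600),interpolation=cv2.INTER_CUBIC))
```

```text
(no output)
```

View pics/crop1.png

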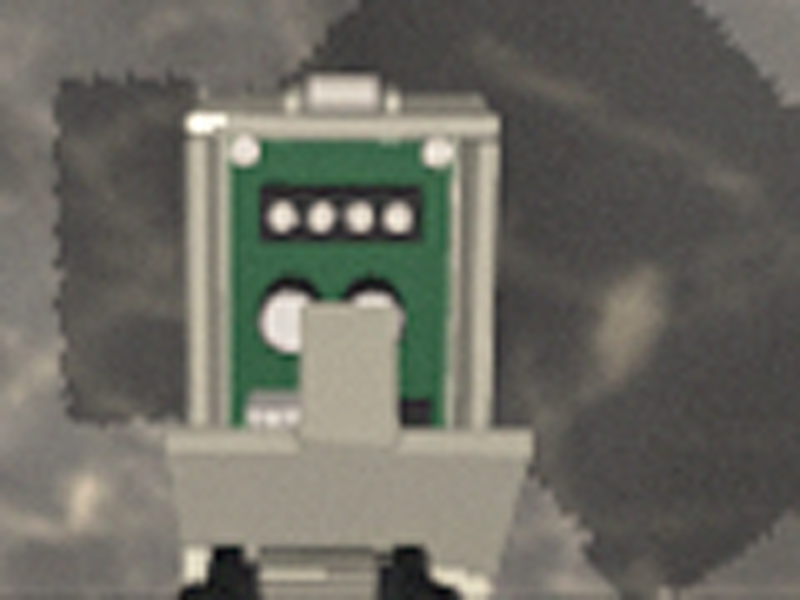

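The crop gives, in full-image pixels, the rim corners (262.9,167.1) and (309.7,167.1) and the side edges (263.5,213.8) and (308.5,214.5). The cover's upper free edge is at row 218, spanning columns 260.2 to 315.

Run:
```python
from h import *
st=np.load("st_h.npy",allow_pickle=True).item(); P=pose("wrist",st)
q=[(262.9,167.1),(309.7,167.1),(263.5,213.8),(308.5,214.5)]
a,b,c,d=[onz(P,p,.046)[:2] for p in q]
print(a,b,c,d,"width",np.linalg.norm(a-b),np.linalg.norm(c-d))
x=((c-a)+(d-b)); x/=np.linalg.norm(x); y=(a-b)/np.linalg.norm(a-b)
print("yaw long",np.degrees(np.arctan2(x[1],x[0])),"yaw short",np.degrees(np.arctan2(y[1],y[0]))-90)
ty=R.from_rotvec(st["orientation"]).as_matrix()[:,1]; print("tool y ang",np.degrees(np.arctan2(ty[1],ty[0])))
o=(a+b)/2+.05*x; print("origin",o)
# cover edge: angle where edge projects to row 218.2
for th in np.arange(.5,1.15,.05):
    X=np.r_[o+x*(.045-.095*np.cos(th)),.048+.095*np.sin(th)]; print(th.round(2),proj(P,X).round(1),end=' ')
```

```text
[ 0.49577249 -0.25257442] [ 0.48076016 -0.20112656] [ 0.54873425 -0.2372621 ] [ 0.53456516 -0.18563612] width 0.05359339889152426 0.05353508380251278
yaw long 16.093125630533898 yaw short -163.73292281232366
tool y ang 106.2316259435281
origin [ 0.53630695 -0.21299052]
0.5 [286.9 183.1] 0.55 [286.9 186.1] 0.6 [287.  189.3] 0.65 [287.  192.8] 0.7 [287.1 196.6] 0.75 [287.1 200.5] 0.8 [287.1 204.7] 0.85 [287.2 209.2] 0.9 [287.2 213.8] 0.95 [287.2 218.6] 1.0 [287.2 223.5] 1.05 [287.2 228.6] 1.1 [287.2 233.8]
```

Housing origin is (0.536,-0.213) at yaw 16.2°, with the cover at about 0.95 rad. I'll press the cover shut along its arc.

Request:
step_arm(commands=[[[0.15,0.11,-0.77,0,0,0,1],[0.14,0.11,-0.77,0,0,0,1],[0.14,0.12,-0.78,0,0,0,1],[0,0,0,0,0,0,1]]])

```text
time_s: 5.25
eef_pos: [0.534, -0.2121, 0.1423]
orientation: [0.447, -3.108, -0.003]
ft_force: [-0.1, 0.4, -0.2]
gripper_width: 0.007
gripper_force: 0.0
```

Request:
step_arm(commands=[[[-0.21,-0.06,-0.32,0,0,0,1],[-0.21,-0.06,-0.32,0,0,0,1],[-0.23,-0.065,-0.28,0,0,0,1],[-0.23,-0.065,-0.28,0,0,0,1]]])

```text
time_s: 5.75
eef_pos: [0.5115, -0.22, 0.1131]
orientation: [0.445, -3.109, -0.0]
ft_force: [-3.7, -0.6, 4.5]
gripper_width: 0.005
gripper_force: 2.1
```

Request:
step_arm(commands=[[[-0.18,-0.053,-0.34,0,0,0,1],[-0.18,-0.053,-0.34,0,0,0,1],[-0.11,-0.03,-0.36,0,0,0,1],[-0.11,-0.03,-0.36,0,0,0,1],[-0.06,-0.02,-0.3,0,0,0,1]]])

```text
time_s: 6.38
eef_pos: [0.4962, -0.2243, 0.0701]
orientation: [0.445, -3.11, -0.0]
ft_force: [0.1, -0.4, 1.0]
gripper_width: 0.006
gripper_force: 0.1
```

Run:
```python
from h import *
st=telemetry.read_state(); d=st["eef_pos"]-[.5363,-.213,.011]; u=np.array([.960,.279]);v=np.array([-.279,.96])
print(d[:2]@u,d[:2]@v,d[2],st["ft_force"],st["gripper_width"])
```

```text
-0.041647093785783705 0.0003067728557334894 0.059075862846629065 [ 0.05893056 -0.43023371  0.95811304] 0.00636100706791423
```

Request:
step_arm(commands=[[[0,0,-0.12,0,0,0,1],[0,0,-0.12,0,0,0,1],[0,0,0,0,0,0,1]]])

```text
time_s: 6.75
eef_pos: [0.4964, -0.2243, 0.0647]
orientation: [-0.445, 3.11, 0.0]
ft_force: [-0.1, -0.6, 0.1]
gripper_width: 0.004
gripper_force: 0.0
```

Request:
step_arm(commands=[[[0,0,-0.06,0,0,0,1],[0,0,-0.06,0,0,0,1],[0,0,0,0,0,0,1]]])

```text
time_s: 7.12
eef_pos: [0.4963, -0.2243, 0.0617]
orientation: [0.445, -3.11, -0.0]
ft_force: [0.5, -0.2, 0.0]
gripper_width: 0.004
gripper_force: 0.0
```

Run:
```python
from h import *
st,w=snap("wrist","w2.png");_,s=snap("side","s2.png")
f=lambda im,x,y,w,h:cv2.resize(im[y:y+h,x:x+w,::-1],(400,300),interpolation=cv2.INTER_CUBIC)
cv2.imwrite("pics/crop2.png",np.hstack([f(w,220,150,160,120),f(s,265,130,80,60)]))
```

```text
(no output)
```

View pics/crop2.png

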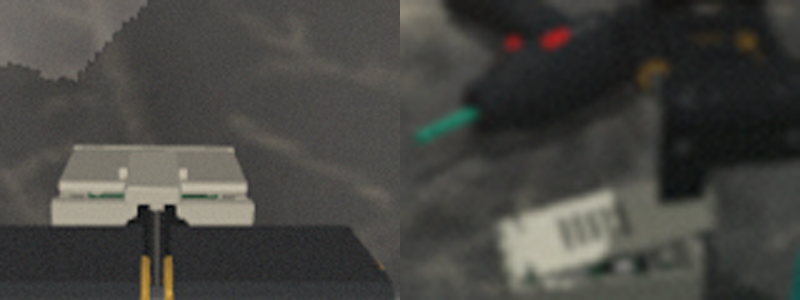

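The side and wrist crops show the cover almost closed under the tips, with a slim green gap along its free edge. It isn't latched yet, so I'll keep pressing.

Request:
step_arm(commands=[[[0,0,-0.06,0,0,0,1],[0,0,-0.06,0,0,0,1],[0,0,0,0,0,0,1]]])

```text
time_s: 7.6
eef_pos: [0.4963, -0.2243, 0.0586]
orientation: [0.445, -3.11, -0.0]
ft_force: [-0.1, 0.2, -0.6]
gripper_width: 0.004
gripper_force: 0.0
```

Request:
step_arm(commands=[[[0,0,-0.05,0,0,0,1],[0,0,-0.05,0,0,0,1],[0,0,0,0,0,0,1]]])

```text
time_s: 7.98
eef_pos: [0.4963, -0.2243, 0.0561]
orientation: [0.445, -3.11, -0.0]
ft_force: [-1.1, -1.1, 0.9]
gripper_width: 0.005
gripper_force: 0.1
```

Run:
```python
from h import *
st,w=snap("wrist","w3.png");_,s=snap("side","s3.png");_,t=snap("top","t3.png")
f=lambda im,x,y,w,h:cv2.resize(im[y:y+h,x:x+w,::-1],(400,300),interpolation=cv2.INTER_CUBIC)
cv2.imwrite("pics/crop3.png",np.vstack([np.hstack([f(w,220,170,120,90),f(s,265,130,80,60)]),np.hstack([f(s,275,155,48,36),f(t,295,177,80,60)])]))
```

```text
(no output)
```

View pics/crop3.png

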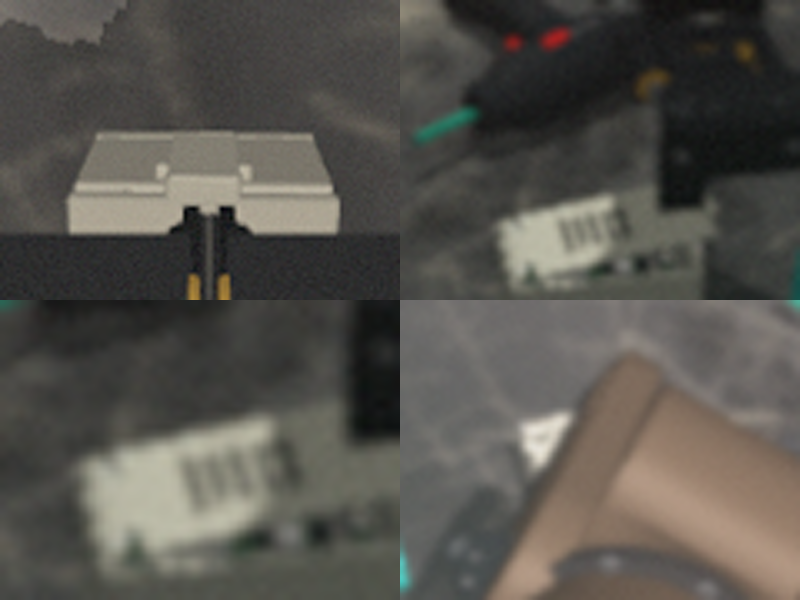

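Run:
```python
from h import *
st=telemetry.read_state(); P=pose("wrist",st); K,Rm,t=P
u=np.array([.960,.279]);v=np.array([-.279,.96])
def pt(uv,depth):
    o,d=ray(P,uv); X=o+d*depth; r=X[:2]-[.5363,-.213]; return np.r_[r@u,r@v,X[2]].round(4)
print("tip",((st["eef_pos"][:2]-[.5363,-.213])@u).round(4),st["eef_pos"][2]-.011,st["ft_force"])
for n,a,b,row,w in(("cover",240.4,321.7,228.5,.05),("foot",248.5,313.9,209.9,.054),("rim",242.5,320.5,225.8,.054)):
    print(n,pt(((a+b)/2,row),K[0,0]*w/(b-a)))
print("expected px: foot",proj(P,np.r_[np.array([.5363,-.213])-.05*u,0]),"rim",proj(P,np.r_[np.array([.5363,-.213])-.05*u,.046]),"edge",proj(P,np.r_[np.array([.5363,-.213])-.05*u,.05]))
for th in(.1,.2,.3): print(th,proj(P,np.r_[np.array([.5363,-.213])+(.045-.095*np.cos(th))*u,.048+.095*np.sin(th)]))
```

```text
tip -0.0415 0.04527064259218826 [-0.45878085 -0.47505036  0.71002258]
cover [-0.0539  0.0001  0.0668]
foot [-0.0508 -0.      0.0039]
rim [-0.0491  0.0003  0.0446]
expected px: foot [281.23706798 209.72493069] rim [281.00418768 225.11207258] edge [280.97896176 226.77882926]
0.1 [280.92806933 230.77932108]
0.2 [280.85693032 237.51001399]
0.3 [280.7783445  246.30194747]
```

The housing hasn't moved. The cover is still about 0.1 rad open and following the tips, so the catch has yet to engage. I'll go on pressing.

Request:
step_arm(commands=[[[0,0,-0.06,0,0,0,1],[0,0,-0.06,0,0,0,1],[0,0,0,0,0,0,1]]])

```text
time_s: 8.5
eef_pos: [0.4963, -0.2243, 0.0531]
orientation: [0.445, -3.11, -0.0]
ft_force: [-0.7, -0.4, -0.4]
gripper_width: 0.007
gripper_force: 0.1
```

Request:
step_arm(commands=[[[0,0,-0.06,0,0,0,1],[0,0,0,0,0,0,1]]])

```text
time_s: 8.75
eef_pos: [0.4963, -0.2243, 0.0517]
orientation: [0.445, -3.11, -0.0]
ft_force: [0.1, -0.3, 0.7]
gripper_width: 0.007
gripper_force: 0.1
```

Run:
```python
from h import *
st,w=snap("wrist","w4.png")
for n in("w2","w3","w4"):
    im=cv2.imread(f"pics/{n}.png").astype(int)
    print(n,im[205:246,254].sum(1)//3, im[205:246,281].sum(1)//3)
P=pose("wrist",st);u=np.array([.960,.279]);o=np.array([.5363,-.213])
for z in(.03,.04,.05,.06): print(z,[proj(P,np.r_[o+h*u,z]).round(1)[1] for h in(-.0615,-.05,-.0515,-.0415,-.0315)])
```

```text
w2 [ 68  70  81 116 124 114 113 117 116 115 112 118 117 115 114 111 114 136
 169 174 168 155 141 130 126 140 155 161 162 161 159 160 161 166 143  80
  44  48  44  42  46] [ 65  66  79 114 125 118 127 125 127 126 124 128 126 129 125 125 122 129
 122 138 161 166 160 161 160 159 161 161 148  92  46  51  52  50  52  46
  52  54  50  54  53]
w3 [ 69  66  67  68  98 126 124 113 112 115 115 116 118 111 118 116 114 113
 114 131 158 166 145 129 149 160 159 162 159 163 160 159 162 164 146  85
  34  49  45  40  46] [ 67  65  64  64 106 133 123 121 124 122 125 126 120 123 124 128 120 139
 162 168 161 165 164 160 158 158 156 167 147  93  50  50  52  52  53  48
  50  51  45  44  48]
w4 [ 71  69  66  68  63  91 133 137 110 116 112 113 114 115 116 114 114 118
 114 117 113 119 131 150 160 162 163 163 161 164 163 165 160 166 145  80
  37  42  43  42  44] [ 66  68  70  63  98 122 118 120 119 120 118 124 124 122 121 120 151 171
 167 169 166 163 164 157 161 164 166 168 150  89  49  51  47  50  50  51
  46  50  53  55  45]
0.03 [np.float64(205.2), np.float64(220.7), np.float64(218.7), np.float64(231.9), np.float64(244.9)]
0.04 [np.float64(208.4), np.float64(224.6), np.float64(222.5), np.float64(236.3), np.float64(249.8)]
0.05 [np.float64(211.9), np.float64(228.8), np.float64(226.6), np.float64(241.1), np.float64(255.1)]
0.06 [np.float64(215.7), np.float64(233.5), np.float64(231.2), np.float64(246.3), np.float64(261.1)]
```

The gap has gone and the cover edge is at the shut row. I'll lift and check that it stays.

Request:
step_arm(commands=[[[0,0,0.5,0,0,0,1],[0,0,0.9,0,0,0,1],[0,0,0.9,0,0,0,1],[0,0,0,0,0,0,1]]])

```text
time_s: 9.3
eef_pos: [0.4971, -0.2248, 0.1112]
orientation: [-0.445, 3.107, -0.003]
ft_force: [-0.7, -0.0, -0.2]
gripper_width: 0.004
gripper_force: 0.0
```

Run:
```python
from h import *
st,w=snap("wrist","w5.png");_,s=snap("side","s5.png")
f=lambda im,x,y,w,h:cv2.resize(im[y:y+h,x:x+w,::-1],(400,300),interpolation=cv2.INTER_CUBIC)
cv2.imwrite("pics/crop5.png",np.hstack([f(w,220,150,160,120),f(s,265,130,80,60)]))
print(st["eef_pos"],st["ft_force"])
```

```text
[ 0.49709963 -0.22477497  0.11122129] [-0.73409529 -0.04471102 -0.24389222]
```

View pics/crop5.png

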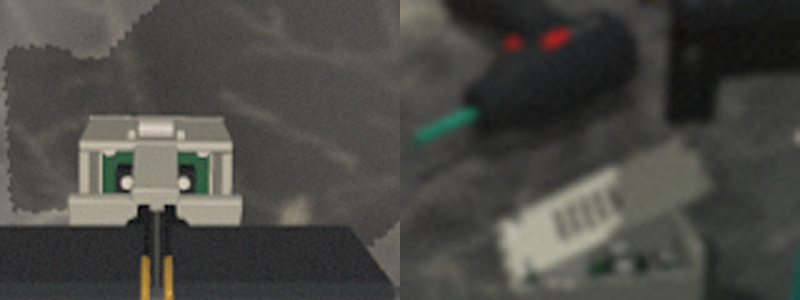

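The crop shows the cover sprung open again, so it wasn't latched. The shut fingertips must sit higher than I assumed. I'll press again and go deeper, judging by force.

Request:
step_arm(commands=[[[0.3,0.09,-0.3,0,0,0,1],[0,0,-0.5,0,0,0,1],[-0.1,-0.03,-0.55,0,0,0,1],[-0.1,-0.03,-0.5,0,0,0,1],[-0.1,-0.03,-0.45,0,0,0,1]]])

```text
time_s: 10.02
eef_pos: [0.4959, -0.2243, 0.0506]
orientation: [0.445, -3.109, -0.001]
ft_force: [0.1, 0.6, -0.0]
gripper_width: 0.001
gripper_force: 0.2
```

Request:
step_arm(commands=[[[0,0,-0.1,0,0,0,1],[0,0,-0.05,0,0,0,1],[0,0,-0.05,0,0,0,1]]])

```text
time_s: 10.4
eef_pos: [0.4965, -0.2245, 0.0471]
orientation: [-0.445, 3.109, -0.001]
ft_force: [-0.9, -0.1, 0.7]
gripper_width: 0.005
gripper_force: 0.2
```

Request:
step_arm(commands=[[[0,0,-0.05,0,0,0,1],[0,0,-0.05,0,0,0,1]]])

```text
time_s: 10.65
eef_pos: [0.4964, -0.2244, 0.0444]
orientation: [-0.445, 3.11, -0.0]
ft_force: [-0.1, -1.0, 2.2]
gripper_width: 0.003
gripper_force: 1.0
```

Request:
step_arm(commands=[[[0,0,-0.04,0,0,0,1],[0,0,-0.04,0,0,0,1]]])

```text
time_s: 10.9
eef_pos: [0.4964, -0.2245, 0.0428]
orientation: [-0.446, 3.11, -0.001]
ft_force: [-3.3, 0.4, 10.4]
gripper_width: 0.003
gripper_force: 4.9
```

Request:
step_arm(commands=[[[0,0,-0.04,0,0,0,1],[0,0,-0.04,0,0,0,1]]])

```text
time_s: 11.15
eef_pos: [0.4962, -0.2245, 0.0406]
orientation: [0.446, -3.11, 0.0]
ft_force: [-2.4, -0.9, 4.2]
gripper_width: 0.008
gripper_force: 1.8
```

Request:
step_arm(commands=[[[0,0,-0.04,0,0,0,1],[0,0,0,0,0,0,1]]])

```text
time_s: 11.4
eef_pos: [0.4964, -0.2243, 0.0391]
orientation: [-0.445, 3.11, 0.0]
ft_force: [0.5, 0.0, 0.3]
gripper_width: 0.004
gripper_force: 0.0
```

Request:
step_arm(commands=[[[0,0,-0.04,0,0,0,1],[0,0,0,0,0,0,1]]])

```text
time_s: 11.65
eef_pos: [0.4964, -0.2243, 0.0381]
orientation: [0.445, -3.11, -0.0]
ft_force: [0.3, 0.1, 0.7]
gripper_width: 0.004
gripper_force: 0.0
```

The force peaked at 10.4 N and then fell away, so the catch snapped. Next I'll lift, check by green pixel count that the cover stays shut, and open the gripper.

Request:
step_arm(commands=[[[0,0,0.6,0,0,0,1],[0,0,1,0,0,0,-1],[0,0,1,0,0,0,-1],[0,0,1,0,0,0,-1],[0,0,0.5,0,0,0,-1]]])

```text
time_s: 12.28
eef_pos: [0.4967, -0.2245, 0.1428]
orientation: [-0.445, 3.108, -0.002]
ft_force: [-0.4, 0.0, -0.9]
gripper_width: 0.369
gripper_force: 0.0
```

Request:
step_arm(commands=[[[0.5,0.15,0,0,0,0,-1],[0,0,0,0,0,0,-1],[0,0,0,0,0,0,-1],[0,0,0,0,0,0,-1],[0,0,0,0,0,0,-1]]])

```text
time_s: 12.9
eef_pos: [0.5087, -0.2206, 0.1405]
orientation: [0.445, -3.109, -0.001]
ft_force: [-0.3, 0.3, -0.5]
gripper_width: 0.891
gripper_force: 0.0
```

Run:
```python
from h import *
st,w=snap("wrist","w6.png"); print(st["eef_pos"],st["gripper_width"]); np.save("st6.npy",st,allow_pickle=True)
def g(im): 
    h=cv2.cvtColor(im[150:235,240:340],cv2.COLOR_BGR2HSV); return cv2.inRange(h,(45,80,30),(85,255,255)).astype(bool).sum()
for n in("w_h","w5","w6"): print(n,g(cv2.imread(f"pics/{n}.png")))
for n,cols in(("w_jig",(150,420)),("w6",(150,420))):
    k=cv2.cvtColor(cv2.imread(f"pics/{n}.png"),cv2.COLOR_BGR2GRAY)
    for r in range(226,262,4):
        d=np.r_[0,(k[r,cols[0]:cols[1]]<45).astype(int),0]; e=np.flatnonzero(np.diff(d))+cols[0]
        print(n,r,[(int(a),int(b)) for a,b in zip(e[::2],e[1::2]) if b-a>3])
```

```text
[ 0.50867119 -0.22057505  0.1404742 ] 0.8909344329946174
w_h 633
w5 213
w6 0
w_jig 226 []
w_jig 230 []
w_jig 234 [(195, 202), (364, 371)]
w_jig 238 [(188, 200), (361, 377)]
w_jig 242 [(183, 204), (361, 383)]
w_jig 246 [(178, 205), (361, 388)]
w_jig 250 [(172, 205), (360, 393)]
w_jig 254 [(167, 205), (360, 398)]
w_jig 258 [(162, 205), (360, 403)]
w6 226 [(269, 293)]
w6 230 []
w6 234 [(204, 210), (355, 362)]
w6 238 [(198, 212), (353, 368)]
w6 242 [(193, 206), (207, 212), (353, 373)]
w6 246 [(188, 210), (353, 378)]
w6 250 [(183, 205), (206, 213), (352, 360), (361, 383)]
w6 254 [(178, 196), (197, 213), (275, 279), (352, 362), (363, 369), (370, 388)]
w6 258 [(172, 192), (195, 213), (352, 361), (362, 372), (373, 392)]
```

The green count is 0, so the cover is shut. I'll check the real fingertip height against the side view before grasping.

Run:
```python
from h import *
P=pose("side")
for e in([.4963,-.2243,.0561],[.4971,-.2248,.1112]):
    print([(dz,proj(P,np.array(e)+[0,.012,dz]).round(1).tolist()) for dz in(-.011,0,.011)])
for n in("s3","s5"):
    k=cv2.cvtColor(cv2.imread(f"pics/{n}.png"),cv2.COLOR_BGR2GRAY); print(n,[(r,int(k[r,318:327].mean())) for r in range(145,180,2)])
```

```text
[(-0.011, [319.2, 181.3]), (0, [319.5, 178.0]), (0.011, [319.8, 174.6])]
[(-0.011, [320.6, 163.9]), (0, [320.9, 160.3]), (0.011, [321.3, 156.6])]
s3 [(145, 32), (147, 30), (149, 32), (151, 35), (153, 30), (155, 26), (157, 21), (159, 23), (161, 28), (163, 22), (165, 21), (167, 23), (169, 27), (171, 52), (173, 99), (175, 104), (177, 98), (179, 83)]
s5 [(145, 23), (147, 22), (149, 23), (151, 22), (153, 25), (155, 54), (157, 66), (159, 77), (161, 89), (163, 92), (165, 95), (167, 97), (169, 88), (171, 70), (173, 69), (175, 74), (177, 75), (179, 78)]
```

Request:
step_arm(commands=[[[0.55,0.15,0,0,0,0,-0.4],[0.55,0.15,0,0,0,0,-0.4],[0,0,0,0,0,0,-0.4],[0,0,0,0,0,0,-0.4]]])

```text
time_s: 13.45
eef_pos: [0.5363, -0.2129, 0.1406]
orientation: [0.446, -3.109, -0.0]
ft_force: [-0.8, -0.1, -0.2]
gripper_width: 0.702
gripper_force: 0.0
```

Run:
```python
from h import *
st,s=snap("side","s7.png"); P=pose("side"); e=st["eef_pos"]; print(e,st["gripper_width"])
v=np.array([-.279,.96,0]); hw=.0475*st["gripper_width"]+.012
for sg in(1,-1): print(sg,[(dz,proj(P,e+sg*hw*v+[0,0,dz]).round(1).tolist()) for dz in(-.011,0,.011)])
f=lambda im,x,y,w,h:cv2.resize(im[y:y+h,x:x+w,::-1],(800,600),interpolation=cv2.INTER_CUBIC)
cv2.imwrite("pics/crop7.png",f(s,255,110,80,60))
k=cv2.cvtColor(s,cv2.COLOR_RGB2GRAY)
for r in range(134,176,3): print(r,k[r,286:326:2].tolist())
```

```text
[ 0.5363045  -0.21288295  0.14057499] 0.7024496766898978
1 [(-0.011, [309.4, 163.7]), (0, [309.7, 159.9]), (0.011, [310.0, 156.1])]
-1 [(-0.011, [301.9, 142.8]), (0, [302.1, 139.1]), (0.011, [302.3, 135.3])]
134 [27, 30, 36, 38, 38, 39, 38, 23, 22, 21, 20, 21, 21, 19, 21, 22, 40, 43, 53, 61]
137 [43, 45, 32, 39, 63, 71, 54, 31, 34, 31, 22, 20, 19, 19, 18, 32, 66, 81, 80, 73]
140 [45, 46, 42, 42, 46, 38, 34, 34, 35, 33, 24, 20, 19, 19, 21, 40, 77, 80, 68, 64]
143 [44, 42, 41, 41, 35, 35, 36, 31, 31, 30, 24, 23, 19, 20, 20, 48, 64, 67, 63, 63]
146 [41, 39, 37, 31, 30, 31, 31, 27, 23, 27, 19, 19, 21, 19, 16, 53, 66, 53, 52, 49]
149 [33, 34, 31, 27, 28, 25, 24, 22, 24, 24, 23, 22, 22, 20, 27, 65, 69, 59, 52, 51]
152 [28, 26, 26, 22, 21, 25, 25, 30, 32, 34, 20, 24, 25, 28, 42, 73, 75, 63, 61, 60]
155 [27, 29, 29, 27, 28, 35, 34, 36, 49, 68, 65, 59, 59, 56, 65, 69, 70, 60, 64, 63]
158 [44, 43, 40, 41, 46, 49, 49, 50, 59, 66, 59, 57, 59, 55, 58, 62, 58, 54, 57, 60]
161 [51, 58, 59, 65, 65, 55, 54, 56, 61, 62, 57, 53, 54, 70, 71, 66, 64, 56, 53, 57]
164 [57, 57, 63, 62, 60, 58, 54, 54, 59, 58, 58, 57, 61, 73, 75, 69, 62, 53, 53, 57]
167 [56, 59, 69, 67, 62, 57, 57, 63, 62, 60, 72, 68, 72, 75, 69, 70, 68, 56, 53, 59]
170 [61, 76, 81, 68, 65, 63, 64, 67, 63, 64, 68, 66, 68, 76, 69, 74, 95, 101, 112, 81]
173 [95, 100, 121, 93, 87, 93, 89, 92, 95, 100, 101, 94, 101, 102, 103, 112, 140, 162, 177, 152]
```

Both the contact and the side view put the real tips about 12 mm behind the TCP. So I'll grasp with TCP z at about 0.018, which puts the tips near 30 mm.

Request:
step_arm(commands=[[[0,0,-0.9,0,0,0,-0.5],[0,0,-0.9,0,0,0,-0.5],[0,0,-0.9,0,0,0,-0.5],[0,0,-0.6,0,0,0,-0.5],[0,0,0,0,0,0,-0.5]]])

```text
time_s: 14.12
eef_pos: [0.5359, -0.213, 0.0575]
orientation: [0.445, -3.109, -0.002]
ft_force: [-0.1, 0.0, 0.5]
gripper_width: 0.753
gripper_force: 0.0
```

Request:
step_arm(commands=[[[0,0,-0.5,0,0,0,-0.5],[0,0,-0.5,0,0,0,-0.5],[0,0,-0.4,0,0,0,-0.5],[0,0,-0.2,0,0,0,-0.5],[0,0,0,0,0,0,-0.5]]])

```text
time_s: 14.75
eef_pos: [0.5362, -0.213, 0.0179]
orientation: [0.445, -3.109, -0.001]
ft_force: [-1.2, -0.9, 0.7]
gripper_width: 0.748
gripper_force: 0.0
```

Request:
step_arm(commands=[[[0,0,0,0,0,0,0.2],[0,0,0,0,0,0,0.2],[0,0,0,0,0,0,0.2],[0,0,0,0,0,0,0.2],[0,0,0,0,0,0,0.2]]], squeeze=15)

```text
time_s: 15.38
eef_pos: [0.5366, -0.2132, 0.0186]
orientation: [-0.445, 3.109, -0.001]
ft_force: [-0.8, -1.0, 3.9]
gripper_width: 0.564
gripper_force: 15.0
```

The opening is 53.6 mm, so the grip is on the housing's sides. Now lift and carry.

Request:
step_arm(commands=[[[0,0,0.2,0,0,0,0.2],[0,0,0.6,0,0,0,0.2],[0,0,1,0,0,0,0.2],[0,0,1,0,0,0,0.2],[0,0,1,0,0,0,0.2]]], squeeze=35)

```text
time_s: 16.0
eef_pos: [0.5361, -0.213, 0.1148]
orientation: [-0.445, 3.11, 0.0]
ft_force: [1.1, -1.0, -2.5]
gripper_width: 0.568
gripper_force: 35.0
```

Request:
step_arm(commands=[[[-0.08,0.6,0.2,0,0,-0.1,0.2],[-0.08,0.9,0,0,0,-0.2,0.2],[-0.08,0.95,0,0,0,-0.2,0.2],[-0.08,0.95,0,0,0,-0.2,0.2],[-0.08,0.95,0,0,0,-0.2,0.2]]])

```text
time_s: 16.62
eef_pos: [0.5254, -0.1025, 0.1177]
orientation: [0.322, -3.124, -0.001]
ft_force: [0.9, -0.5, -2.3]
gripper_width: 0.565
gripper_force: 35.0
```

Request:
step_arm(commands=[[[-0.08,0.95,0,0,0,-0.2,0.2],[-0.08,0.95,0,0,0,-0.2,0.2],[-0.08,0.95,0,0,0,-0.2,0.2],[-0.08,0.95,0,0,0,-0.2,0.2],[-0.08,0.95,0,0,0,-0.2,0.2]]])

```text
time_s: 17.25
eef_pos: [0.5153, 0.016, 0.1178]
orientation: [0.185, -3.135, -0.001]
ft_force: [0.1, -1.0, -3.0]
gripper_width: 0.565
gripper_force: 35.0
```

Request:
step_arm(commands=[[[-0.08,0.95,0,0,0,-0.25,0.2],[-0.08,0.95,0,0,0,-0.25,0.2],[-0.08,0.95,0,0,0,-0.25,0.2],[-0.08,0.95,0,0,0,-0.25,0.2],[-0.08,0.95,0,0,0,-0.24,0.2]]])

```text
time_s: 17.88
eef_pos: [0.505, 0.1345, 0.1177]
orientation: [0.015, -3.14, -0.0]
ft_force: [0.4, 0.3, -2.6]
gripper_width: 0.565
gripper_force: 35.0
```

Request:
step_arm(commands=[[[-0.08,0.8,0,0,0,-0.2,0.2],[-0.05,0.7,0,0,0,0,0.2],[0,0,0,0,0,0,0.2],[0,0,0,0,0,0,0.2]]])

```text
time_s: 18.38
eef_pos: [0.5029, 0.1705, 0.1181]
orientation: [-0.01, -3.141, 0.0]
ft_force: [0.3, 0.4, -1.7]
gripper_width: 0.564
gripper_force: 35.0
```

Run:
```python
from h import *
st,w=snap("wrist","w8.png"); np.save("st8.npy",st,allow_pickle=True)
print(st["eef_pos"],st["ft_force"],st["gripper_width"])
ty=R.from_rotvec(st["orientation"]).as_matrix(); print("yaw",np.degrees(np.arctan2(ty[1,1],ty[0,1]))-90, ty[:,2])
P=pose("wrist",st); e=st["eef_pos"]
# expected housing catch-end edge rows for top (cover at tip+~20)
for h in(0,.003,-.003): print(h,[proj(P,e+np.array([-.05,y,.0274+h])).round(1).tolist() for y in(-.027,.027)],[proj(P,e+np.array([-.05,y,-.0186+h])).round(1).tolist() for y in(-.027,.027)])
k=cv2.cvtColor(w,cv2.COLOR_RGB2GRAY)
for c in(262,270,300): print(c,[(r,int(k[r,c])) for r in range(196,236)])
for r in(222,225,228): print(r,k[r,225:340:3].tolist())
```

```text
[0.50285206 0.17051434 0.11811233] [ 0.31413927  0.41534028 -1.67127393] 0.5635548082154184
yaw -0.3752250821043219 [-3.65564090e-04 -1.14204886e-04 -9.99999927e-01]
0 [[229.5, 170.2], [331.5, 169.6]] [[241.3, 163.6], [320.5, 163.1]]
0.003 [[228.5, 170.8], [332.4, 170.2]] [[240.7, 163.9], [321.1, 163.4]]
-0.003 [[230.5, 169.7], [330.6, 169.1]] [[241.9, 163.2], [319.9, 162.8]]
262 [(196, 173), (197, 174), (198, 174), (199, 175), (200, 177), (201, 176), (202, 173), (203, 175), (204, 173), (205, 173), (206, 175), (207, 172), (208, 178), (209, 171), (210, 172), (211, 173), (212, 174), (213, 173), (214, 173), (215, 173), (216, 173), (217, 172), (218, 174), (219, 173), (220, 172), (221, 172), (222, 174), (223, 173), (224, 175), (225, 173), (226, 172), (227, 174), (228, 173), (229, 175), (230, 172), (231, 169), (232, 172), (233, 173), (234, 164), (235, 113)]
270 [(196, 171), (197, 172), (198, 174), (199, 175), (200, 174), (201, 175), (202, 174), (203, 179), (204, 177), (205, 174), (206, 174), (207, 175), (208, 177), (209, 174), (210, 173), (211, 174), (212, 175), (213, 173), (214, 175), (21
[... 627 characters left out ...]
227, 176), (228, 176), (229, 174), (230, 174), (231, 174), (232, 173), (233, 175), (234, 166), (235, 111)]
222 [69, 69, 69, 106, 158, 173, 172, 172, 171, 171, 172, 172, 173, 175, 173, 174, 173, 173, 174, 175, 175, 173, 175, 176, 173, 174, 174, 176, 175, 175, 173, 173, 176, 175, 171, 153, 200, 189, 193]
225 [70, 71, 72, 105, 154, 170, 173, 172, 173, 175, 170, 173, 171, 170, 172, 171, 172, 171, 176, 172, 173, 176, 172, 173, 177, 176, 177, 175, 174, 175, 173, 177, 174, 175, 168, 150, 196, 194, 193]
228 [129, 133, 131, 125, 153, 172, 174, 172, 172, 171, 169, 170, 170, 173, 175, 174, 174, 173, 174, 174, 172, 174, 172, 176, 171, 176, 175, 175, 169, 173, 175, 174, 173, 173, 170, 158, 193, 192, 189]
```

The grip is good, with the housing 15 mm and 37 mm short of the nest. I'll come closer and lower it.

Request:
step_arm(commands=[[[0,0.4,-0.4,0,0,0,0.2],[0,0.4,-0.8,0,0,0,0.2],[0,0,-0.8,0,0,0,0.2],[0,0,-0.7,0,0,0,0.2],[0,0,-0.4,0,0,0,0.2]]])

```text
time_s: 19.05
eef_pos: [0.5027, 0.1907, 0.0394]
orientation: [-0.011, -3.14, 0.0]
ft_force: [-0.3, -0.2, -2.0]
gripper_width: 0.567
gripper_force: 35.0
```

Request:
step_arm(commands=[[[0,0,-0.1,0,0,0,0.2],[0,0,0,0,0,0,0.2]]])

```text
time_s: 19.3
eef_pos: [0.5032, 0.1907, 0.0384]
orientation: [0.011, 3.141, 0.0]
ft_force: [-0.2, -0.7, -2.8]
gripper_width: 0.566
gripper_force: 35.0
```

Request:
step_arm(commands=[[[0,0,-0.06,0,0,0,0.2],[0,0,0,0,0,0,0.2]]])

```text
time_s: 19.55
eef_pos: [0.5032, 0.1907, 0.0371]
orientation: [0.011, 3.141, 0.0]
ft_force: [0.8, 0.7, -2.4]
gripper_width: 0.562
gripper_force: 35.0
```

Request:
step_arm(commands=[[[0,0,-0.1,0,0,0,0.2],[0,0,-0.06,0,0,0,0.2],[0,0,0,0,0,0,0.2]]])

```text
time_s: 19.92
eef_pos: [0.503, 0.1906, 0.0326]
orientation: [-0.011, -3.141, -0.0]
ft_force: [1.1, -0.5, -2.8]
gripper_width: 0.563
gripper_force: 35.0
```

Request:
step_arm(commands=[[[0,0,-0.06,0,0,0,0.2],[0,0,0,0,0,0,0.2]]])

```text
time_s: 20.18
eef_pos: [0.503, 0.1906, 0.0312]
orientation: [-0.011, -3.141, -0.0]
ft_force: [-0.3, 0.6, -2.2]
gripper_width: 0.563
gripper_force: 35.0
```

Request:
step_arm(commands=[[[0,0,-0.05,0,0,0,0.2],[0,0,0,0,0,0,0.2]]])

```text
time_s: 20.42
eef_pos: [0.5032, 0.1907, 0.0306]
orientation: [0.011, 3.141, 0.0]
ft_force: [-2.5, -1.6, 5.9]
gripper_width: 0.567
gripper_force: 35.0
```

It touched the plate at z=0.0306, as predicted. Next I'll slide it to the side fence.

Request:
step_arm(commands=[[[0,0.2,0,0,0,0,0.2],[0,0.2,0,0,0,0,0.2],[0,0.1,0,0,0,0,0.2],[0,0.05,0,0,0,0,0.2],[0,0,0,0,0,0,0.2]]])

```text
time_s: 21.05
eef_pos: [0.5035, 0.2043, 0.0306]
orientation: [0.011, 3.14, -0.0]
ft_force: [-0.3, -1.9, 5.4]
gripper_width: 0.561
gripper_force: 35.0
```

Request:
step_arm(commands=[[[0,0.05,0,0,0,0,0.2],[0,0.04,0,0,0,0,0.2],[0,0,0,0,0,0,0.2]]])

```text
time_s: 21.42
eef_pos: [0.5035, 0.2065, 0.0306]
orientation: [0.011, 3.141, -0.0]
ft_force: [-0.3, -3.9, 6.0]
gripper_width: 0.561
gripper_force: 35.0
```

Request:
step_arm(commands=[[[0,0.03,0,0,0,0,0.2],[0,0,0,0,0,0,0.2]]])

```text
time_s: 21.68
eef_pos: [0.5035, 0.2067, 0.0306]
orientation: [0.011, 3.141, -0.001]
ft_force: [0.2, -9.2, 6.2]
gripper_width: 0.564
gripper_force: 35.0
```

Request:
step_arm(commands=[[[0,0.03,0,0,0,0,0.2],[0,0,0,0,0,0,0.2]]])

```text
time_s: 21.92
eef_pos: [0.5034, 0.2069, 0.0306]
orientation: [0.012, 3.141, -0.002]
ft_force: [0.3, -14.1, 7.9]
gripper_width: 0.562
gripper_force: 35.0
```

Run:
```python
from h import *
st=telemetry.read_state(); print(st["eef_pos"],st["ft_force"],st["torque"],st["orientation"])
```

```text
[0.50342836 0.20689197 0.03062499] [  0.26126134 -14.10075837   7.85922229] [-2.75408549 -0.09239362 -0.35776375] [ 1.15386669e-02  3.14117551e+00 -1.91012456e-03]
```

It bears on both fence buttons, judging by the moment. Now I'll slide it along to the end stop.

Request:
step_arm(commands=[[[0.15,0,0,0,0,0,0.2],[0.15,0,0,0,0,0,0.2],[0.12,0,0,0,0,0,0.2],[0.06,0,0,0,0,0,0.2],[0,0,0,0,0,0,0.2]]])

```text
time_s: 22.55
eef_pos: [0.511, 0.2065, 0.0305]
orientation: [-0.011, -3.133, 0.005]
ft_force: [-19.4, -14.0, 23.1]
gripper_width: 0.562
gripper_force: 35.0
```

Request:
step_arm(commands=[[[0.05,0,0,0,0,0,0.2],[0.03,0,0,0,0,0,0.2],[0,0,0,0,0,0,0.2]]])

```text
time_s: 22.92
eef_pos: [0.5128, 0.2065, 0.0305]
orientation: [-0.011, -3.133, 0.005]
ft_force: [-19.6, -13.6, 23.7]
gripper_width: 0.568
gripper_force: 35.0
```

Fx went up to 19 N sooner than expected. I'll check the housing's place relative to the gripper before and now.

Run:
```python
from h import *
st,w=snap("wrist","w9.png"); np.save("st9.npy",st,allow_pickle=True); _,s=snap("side","s9.png"); _,t=snap("top","t9.png")
print(st["eef_pos"],st["ft_force"],st["torque"])
st8=np.load("st8.npy",allow_pickle=True).item()
for n,S in(("w8",st8),("w9",st)):
    im=cv2.imread(f"pics/{n}.png"); k=cv2.cvtColor(im,cv2.COLOR_BGR2GRAY)
    print(n,"c258",k[140:190,258].tolist()); print("c310",k[140:190,310].tolist()); print("c282",k[140:190,282].tolist())
f=lambda im,x,y,w,h:cv2.resize(im[y:y+h,x:x+w,::-1],(400,300),interpolation=cv2.INTER_CUBIC)
cv2.imwrite("pics/crop9.png",np.hstack([np.vstack([f(w,200,120,160,120),f(cv2.cvtColor(cv2.imread("pics/w8.png"),4),200,120,160,120)]),np.vstack([f(s,220,270,120,90),f(t,128,177,100,75)])]))
```

```text
[0.51280397 0.20646121 0.03053331] [-19.5532256  -13.57796731  23.685351  ] [-2.45300501  3.40835465 -0.2267291 ]
w8 c258 [80, 80, 83, 84, 78, 83, 81, 81, 82, 81, 80, 88, 83, 82, 83, 78, 84, 122, 155, 171, 179, 178, 177, 176, 178, 178, 177, 176, 174, 178, 176, 176, 177, 178, 177, 175, 178, 178, 173, 177, 176, 175, 177, 178, 175, 174, 177, 172, 169, 174]
c310 [208, 206, 205, 207, 208, 204, 203, 204, 206, 204, 206, 205, 204, 205, 204, 207, 195, 163, 147, 172, 183, 182, 180, 178, 180, 179, 177, 179, 176, 180, 183, 179, 182, 180, 179, 178, 179, 180, 181, 175, 179, 177, 181, 177, 179, 177, 180, 178, 178, 176]
c282 [200, 202, 202, 205, 201, 205, 179, 123, 143, 177, 178, 176, 185, 181, 179, 177, 173, 174, 166, 169, 180, 179, 179, 178, 177, 176, 178, 178, 178, 177, 177, 177, 176, 179, 178, 178, 179, 179, 177, 180, 175, 179, 178, 175, 177, 177, 175, 177, 177, 177]
w9 c258 [198, 195, 196, 200, 196, 197, 196, 197, 194, 200, 198, 197, 199, 198, 198, 195, 175, 139, 165, 175, 179, 178, 179, 179, 178, 179, 176, 177, 176, 177, 178, 175, 175, 175, 174, 176, 175, 175, 178, 174, 176, 175, 176, 173, 175, 175, 175, 177, 173, 174]
c310 [193, 199, 195, 194, 195, 200, 197, 197, 196, 196, 197, 196, 195, 197, 197, 198, 175, 136, 164, 181, 179, 181, 181, 179, 176, 181, 179, 178, 178, 181, 178, 180, 175, 178, 178, 179, 180, 178, 180, 177, 178, 179, 178, 177, 180, 176, 177, 176, 178, 178]
c282 [193, 194, 191, 195, 195, 200, 164, 129, 171, 182, 175, 183, 180, 180, 179, 174, 174, 166, 168, 181, 180, 179, 178, 178, 178, 179, 177, 179, 178, 175, 174, 177, 178, 172, 179, 177, 179, 177, 174, 177, 177, 174, 177, 178, 175, 180, 175, 175, 179, 175]
```

View pics/crop9.png

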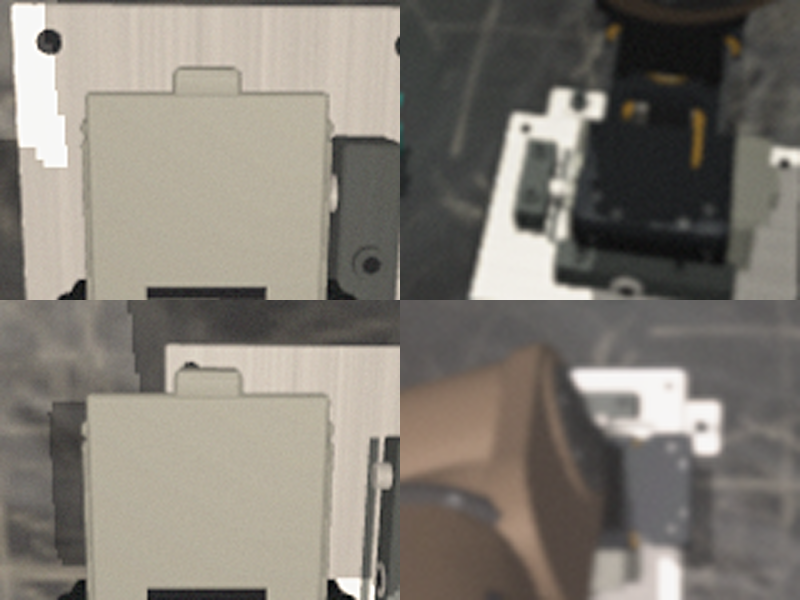

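The crops show the cover shut and the housing square to the fence, not slipping in the jaws. But it sits about 7 mm further back (-x) in the grip than I took it to, so the end stop is still about 12 mm ahead. The resistance is friction under too much down-force, so I'll ease up on z.

Request:
step_arm(commands=[[[0,-0.03,0.04,0,0,0,0.2],[0,0,0,0,0,0,0.2]]])

```text
time_s: 23.32
eef_pos: [0.5158, 0.2064, 0.0307]
orientation: [-0.011, -3.139, 0.002]
ft_force: [-2.8, -8.9, -1.0]
gripper_width: 0.566
gripper_force: 35.0
```

Request:
step_arm(commands=[[[0,0,0.03,0,0,0,0.2],[0,0,0,0,0,0,0.2]]])

```text
time_s: 23.58
eef_pos: [0.5159, 0.2064, 0.0311]
orientation: [-0.011, -3.138, 0.002]
ft_force: [-1.8, -8.3, -4.1]
gripper_width: 0.565
gripper_force: 35.0
```

Friction is relieved. I'll carry on to the end stop with little down-force.

Request:
step_arm(commands=[[[0.08,0,-0.02,0,0,0,0.2],[0.08,0,0,0,0,0,0.2],[0.06,0,0,0,0,0,0.2],[0,0,0,0,0,0,0.2]]])

```text
time_s: 24.08
eef_pos: [0.5185, 0.2063, 0.0308]
orientation: [-0.011, -3.133, 0.004]
ft_force: [-15.6, -7.5, 8.4]
gripper_width: 0.567
gripper_force: 35.0
```

Request:
step_arm(commands=[[[0.05,0,0,0,0,0,0.2],[0.03,0,0,0,0,0,0.2],[0,0,0,0,0,0,0.2]]])

```text
time_s: 24.45
eef_pos: [0.5185, 0.2063, 0.0308]
orientation: [-0.011, -3.129, 0.005]
ft_force: [-25.2, -5.6, 16.2]
gripper_width: 0.567
gripper_force: 35.0
```

Fx is firm with no movement at x=0.5185. I'll measure the housing's catch-end edge against the fence's rear end to see whether it's really seated.

Run:
```python
from h import *
st,w=snap("wrist","w10.png"); print(st["eef_pos"],st["ft_force"],st["torque"])
for n,S in(("w9",np.load("st9.npy",allow_pickle=True).item()),("w10",st)):
    P=pose("wrist",S); k=cv2.cvtColor(cv2.imread(f"pics/{n}.png"),cv2.COLOR_BGR2GRAY).astype(int)
    print(n,"c345",k[150:200,345].tolist()); print("c260",k[150:165,260].tolist()); print("row200",k[200,225:245].tolist(),k[200,322:350].tolist())
    for r in(170,174,178): print("fence rear at row",r,onz(P,(345,r),.034).round(4))
    for r in(156,157,158,159): print("housing edge row",r,"cover",onz(P,(260,r),.062)[:1].round(4),"lower edge",onz(P,(260,r),.058)[:1].round(4),"foot",onz(P,(260,r),.012)[:1].round(4))
```

```text
[0.51852805 0.20630851 0.03083183] [-25.15690044  -5.62509125  16.23556915] [-1.02658858  4.39679836 -0.06196633]
w9 c345 [193, 196, 194, 195, 195, 197, 195, 194, 195, 192, 193, 193, 195, 195, 194, 194, 193, 195, 194, 194, 195, 192, 192, 184, 131, 57, 68, 74, 89, 91, 92, 94, 90, 92, 96, 95, 95, 90, 91, 94, 92, 96, 92, 92, 92, 92, 90, 92, 96, 94]
c260 [197, 195, 198, 195, 195, 197, 172, 137, 170, 177, 177, 177, 175, 178, 175]
row200 [198, 198, 197, 192, 192, 191, 192, 184, 150, 148, 146, 154, 173, 171, 172, 172, 169, 171, 172, 174] [179, 174, 175, 177, 176, 179, 167, 147, 149, 155, 170, 194, 174, 73, 76, 88, 96, 92, 95, 95, 96, 92, 93, 94, 91, 97, 94, 93]
fence rear at row 170 [0.4655 0.2458 0.034 ]
fence rear at row 174 [0.4679 0.2459 0.034 ]
fence rear at row 178 [0.4704 0.246  0.034 ]
housing edge row 156 cover [0.4556] lower edge [0.4557] foot [0.4577]
housing edge row 157 cover [0.4561] lower edge [0.4563] foot [0.4583]
housing edge row 158 cover [0.4566] lower edge [0.4568] foot [0.459]
housing edge row 159 cover [0.4571] lower edge [0.4573] foot [0.4597]
w10 c345 [191, 191, 192
[... 227 characters left out ...]
, 191, 195, 170, 138, 164, 172, 175, 172, 174, 174, 173]
row200 [195, 195, 195, 191, 187, 190, 189, 186, 160, 142, 143, 156, 169, 170, 169, 171, 169, 172, 166, 169] [174, 176, 173, 173, 177, 173, 165, 151, 142, 135, 63, 61, 63, 66, 82, 87, 92, 93, 93, 90, 88, 92, 92, 92, 94, 92, 92, 91]
fence rear at row 170 [0.4713 0.2457 0.034 ]
fence rear at row 174 [0.4737 0.2458 0.034 ]
fence rear at row 178 [0.4762 0.2459 0.034 ]
housing edge row 156 cover [0.4614] lower edge [0.4616] foot [0.4633]
housing edge row 157 cover [0.4619] lower edge [0.4621] foot [0.464]
housing edge row 158 cover [0.4624] lower edge [0.4626] foot [0.4647]
housing edge row 159 cover [0.463] lower edge [0.4631] foot [0.4653]
```

Request:
step_arm(commands=[[[0,0,0.05,0,0,0,0.2],[0,0,0,0,0,0,0.2]]])

```text
time_s: 24.75
eef_pos: [0.5188, 0.2063, 0.0313]
orientation: [-0.011, -3.129, 0.005]
ft_force: [-20.3, -5.4, 5.4]
gripper_width: 0.566
gripper_force: 35.0
```

Run:
```python
from h import *
st=np.load("st6.npy",allow_pickle=True).item(); P=pose("wrist",st); k=cv2.cvtColor(cv2.imread("pics/w6.png"),cv2.COLOR_BGR2GRAY).astype(int)
for c in(270,284,300): print(c,k[160:230,c].tolist())
o=np.array([.5363,-.213]);u=np.array([.96,.279])
for s in(0,-.0066): print(s,"edge",proj(P,np.r_[o+(s-.05)*u,.05]),"low",proj(P,np.r_[o+(s-.05)*u,.046]),"foot",proj(P,np.r_[o+(s-.05)*u,0]))
s=telemetry.read_state();print(s["torque"])
```

```text
270 [121, 123, 120, 122, 123, 120, 103, 80, 76, 80, 77, 76, 77, 68, 71, 65, 65, 65, 68, 64, 78, 126, 171, 189, 187, 187, 184, 186, 188, 186, 188, 184, 187, 187, 185, 186, 184, 186, 185, 188, 184, 185, 184, 187, 184, 185, 184, 183, 184, 185, 185, 181, 182, 183, 183, 182, 181, 182, 183, 181, 181, 183, 182, 172, 117, 39, 35, 133, 183, 183]
284 [65, 67, 69, 64, 66, 63, 65, 63, 66, 57, 58, 61, 62, 69, 101, 123, 134, 169, 196, 193, 184, 182, 183, 186, 189, 189, 188, 189, 187, 187, 187, 190, 188, 186, 187, 187, 189, 185, 186, 186, 183, 184, 187, 186, 184, 186, 185, 188, 184, 182, 183, 182, 185, 186, 187, 184, 187, 188, 186, 186, 184, 184, 182, 189, 149, 39, 37, 134, 189, 185]
300 [73, 71, 71, 72, 74, 72, 73, 72, 71, 69, 70, 72, 67, 70, 75, 67, 73, 71, 70, 71, 71, 110, 163, 188, 191, 190, 190, 185, 189, 188, 189, 186, 181, 188, 188, 187, 189, 187, 185, 187, 184, 186, 183, 187, 186, 190, 187, 187, 188, 187, 185, 186, 182, 185, 183, 186, 186, 187, 185, 184, 185, 183, 186, 181, 181, 183, 181, 182, 183, 183]
0 edge [281.10601266 188.26840073] low [281.11962604 187.60525977] foot [281.25278813 181.1186091 ]
-0.0066 edge [281.11486993 181.29599608] low [281.12843518 180.72634795] foot [281.26101533 175.15888266]
[-0.92127917  3.81069252 -0.22379996]
```

Run:
```python
from h import *
_,s=snap("side","s11.png"); P=pose("side"); k=cv2.cvtColor(s,cv2.COLOR_RGB2GRAY).astype(int)
n=np.array([.5176,.2072])
for sh in(0,-.005): print(sh,[(z,proj(P,np.r_[n+[sh-.05,.027],z]).round(1).tolist()) for z in(.012,.03,.058)],"far top",proj(P,np.r_[n+[sh-.05,-.027],.058]).round(1),"far foot",proj(P,np.r_[n+[sh-.05,-.027],.012]).round(1),"tongue",proj(P,np.r_[n+[sh-.056,0],.06]).round(1))
print("fence rear top",proj(P,np.r_[n+[-.048,.033],.034]).round(1),"plate rear",proj(P,np.r_[n+[-.082,.063],.012]).round(1),proj(P,np.r_[n+[-.082,-.053],.012]).round(1))
print("hinge end: seated/5short",[proj(P,np.r_[n+[x,y],z]).round(1).tolist() for x in(.05,.045) for y,z in((.025,.06),(-.025,.06))],"button",proj(P,np.r_[n+[.05,0],.025]).round(1),"stop inner top",[proj(P,np.r_[n+[.057,y],.034]).round(1).tolist() for y in(-.025,.021)])
for r in range(302,352,4): print(r,k[r,246:292:2].tolist(),'|',k[r,300:352:2].tolist())
```

```text
0 [(0.012, [320.8, 351.1]), (0.03, [321.6, 346.3]), (0.058, [322.9, 338.4])] far top [324.2 311.1] far foot [322.1 324.3] tongue [327.1 324.1]
-0.005 [(0.012, [323.5, 351.5]), (0.03, [324.4, 346.6]), (0.058, [325.8, 338.7])] far top [327.  311.4] far foot [324.8 324.6] tongue [329.9 324.5]
fence rear top [320.4 348.2] plate rear [338.3 373.2] [339.2 314.3]
hinge end: seated/5short [[265.6, 329.7], [269.8, 305.1], [268.4, 330.0], [272.5, 305.4]] button [268.  327.2] stop inner top [[266.3, 312.3], [262.3, 334.6]]
302 [61, 64, 61, 61, 70, 67, 63, 58, 56, 151, 234, 233, 209, 115, 99, 112, 48, 31, 54, 91, 73, 71, 51] | [23, 25, 67, 58, 29, 36, 58, 73, 70, 67, 68, 67, 80, 83, 75, 73, 71, 76, 85, 92, 84, 80, 85, 83, 86, 87]
306 [64, 64, 61, 118, 232, 229, 219, 236, 236, 235, 233, 235, 204, 91, 47, 44, 34, 31, 33, 34, 34, 34, 29] | [24, 29, 85, 80, 31, 37, 63, 58, 58, 58, 64, 81, 88, 83, 74, 69, 76, 84, 94, 97, 91, 86, 87, 91, 94, 102]
310 [64, 64, 68, 197, 238, 223, 199, 229, 233, 234, 236, 234, 150, 50, 33, 31, 31, 30, 33, 31, 34, 32, 34] | [31, 34, 76, 67, 32, 31, 33, 34, 63, 106, 109, 1
[... 1589 characters left out ...]
35, 75, 40, 33, 36, 32, 35]
342 [236, 237, 236, 236, 237, 237, 238, 236, 238, 204, 139, 72, 30, 27, 20, 18, 17, 15, 16, 12, 16, 16, 17] | [19, 18, 21, 20, 21, 21, 22, 73, 91, 92, 87, 108, 141, 142, 142, 140, 140, 141, 142, 136, 71, 40, 44, 40, 36, 36]
346 [239, 238, 238, 237, 238, 237, 237, 237, 238, 239, 170, 98, 95, 81, 50, 48, 52, 52, 51, 51, 50, 44, 46] | [21, 19, 15, 25, 36, 19, 33, 103, 97, 91, 87, 125, 144, 144, 143, 144, 143, 140, 142, 133, 62, 43, 42, 44, 41, 40]
350 [237, 236, 236, 236, 236, 236, 237, 238, 238, 238, 124, 56, 63, 70, 62, 52, 51, 54, 55, 53, 52, 51, 53] | [52, 43, 38, 51, 53, 52, 51, 54, 55, 52, 75, 133, 139, 140, 139, 139, 138, 139, 139, 129, 57, 42, 40, 43, 43, 38]
```

Reading the side and wrist views together, the cover's lip overhangs the body by about 6.6 mm, while the body's near vertical edge sits at the seated column. The rigid stop at x=0.5185 also matches the nest, so the hinge end is on the end stop. Now I'll balance the forces and level the 0.7° nose-down tilt.

Request:
step_arm(commands=[[[-0.06,0.03,-0.02,0,-0.1,0,0.2],[0,0.03,0,0,0,0,0.2],[0,0,0,0,0,0,0.2]]])

```text
time_s: 25.18
eef_pos: [0.5186, 0.2065, 0.0308]
orientation: [-0.012, -3.14, 0.006]
ft_force: [-13.7, -16.7, 2.2]
gripper_width: 0.565
gripper_force: 35.0
```

Run:
```python
from h import *
s=telemetry.read_state();M=R.from_rotvec(s["orientation"]).as_matrix();print(s["eef_pos"],s["ft_force"],s["torque"],"tilt deg x,y",np.degrees(M[0,2]),np.degrees(M[1,2]),"yaw",np.degrees(np.arctan2(M[1,1],M[0,1]))-90)
```

```text
[0.51863075 0.20652206 0.03082455] [-13.73427552 -16.71972738   2.2128406 ] [-3.27375406  2.54765413 -0.50633474] tilt deg x,y -0.10851019364395745 -0.23557042374587991 yaw -0.42811091465343054
```

The moment says the load is mostly on the front fence button, so I'll turn the housing slightly to bear on both.

Request:
step_arm(commands=[[[0,-0.01,-0.02,0.04,0,-0.08,0.2],[0,0,0,0,0,0,0.2],[0,0,0,0,0,0,0.2]]])

```text
time_s: 25.55
eef_pos: [0.5185, 0.2066, 0.0306]
orientation: [-0.021, -3.14, 0.001]
ft_force: [-15.6, -13.7, 5.9]
gripper_width: 0.564
gripper_force: 35.0
```

```bash
cat > q.py <<'E'
from h import *
s=telemetry.read_state();M=R.from_rotvec(s["orientation"]).as_matrix();print(s["eef_pos"],s["ft_force"],s["torque"],"tilt deg x,y",np.degrees(M[0,2]),np.degrees(M[1,2]),"yaw",np.degrees(np.arctan2(M[1,1],M[0,1]))-90)
E
python3 q.py
```

```text
[0.5185469  0.20664035 0.03057941] [-15.5696953  -13.71647031   5.91880917] [-2.94063393  2.73450858 -0.15937668] tilt deg x,y -0.09384014078081951 -0.024147142954374184 yaw -0.7734945310654808
```

Request:
step_arm(commands=[[[0,0,0,0,0,-0.06,0.2],[0,0,0,0,0,0,0.2],[0,0,0,0,0,0,0.2]]])

```text
time_s: 25.92
eef_pos: [0.5185, 0.2066, 0.0306]
orientation: [-0.027, -3.14, 0.001]
ft_force: [-14.4, -13.1, 4.9]
gripper_width: 0.564
gripper_force: 35.0
```

```bash
python3 q.py
```

```text
[0.5185491  0.20662917 0.03057123] [-14.39399351 -13.08729789   4.89327211] [-2.85210304  2.77361588  0.42301023] tilt deg x,y -0.08815304728170746 -0.04497507512134167 yaw -1.0016776602345914
```

Request:
step_arm(commands=[[[0,0,0,0,0,0.04,0.2],[0,0,0,0,0,0,0.2],[0,0,0,0,0,0,0.2],[0,0,0,0,0,0,0.2]]])

```text
time_s: 26.42
eef_pos: [0.5185, 0.2066, 0.0306]
orientation: [-0.023, -3.14, 0.001]
ft_force: [-14.8, -13.3, 5.5]
gripper_width: 0.563
gripper_force: 35.0
```

```bash
python3 q.py; python3 q.py
```

```text
[0.51854467 0.20662966 0.03055228] [-14.7631771  -13.3328276    5.53621935] [-2.89195745  2.73085741 -0.02149481] tilt deg x,y -0.09458521152783077 -0.03250659604240707 yaw -0.8522476266131065
[0.51854467 0.20662966 0.03055228] [-14.7631771  -13.3328276    5.53621935] [-2.89195745  2.73085741 -0.02149481] tilt deg x,y -0.09458521152783077 -0.03250659604240707 yaw -0.8522476266131065
```

Run:
```python
from h import *
st,w=snap("wrist","w12.png"); P=pose("wrist",st); k=cv2.cvtColor(w,cv2.COLOR_RGB2GRAY).astype(int)
for r in range(155,186,3): print(r,k[r,226:244].tolist())
n=np.array([.5180,.2072])
print("body corner seated",proj(P,np.r_[n+[-.05,-.027],.058]),"5short",proj(P,np.r_[n+[-.055,-.027],.058]))
h=cv2.cvtColor(w[140:235,240:330],cv2.COLOR_RGB2HSV); print("green",(cv2.inRange(h,(45,80,30),(85,255,255))>0).sum())
```

```text
155 [192, 190, 189, 189, 189, 189, 190, 189, 193, 195, 193, 192, 192, 198, 193, 197, 196, 195]
158 [190, 194, 190, 191, 189, 190, 191, 183, 148, 151, 157, 160, 160, 158, 158, 162, 158, 157]
161 [189, 191, 189, 189, 189, 188, 194, 182, 145, 165, 173, 173, 171, 172, 170, 171, 173, 176]
164 [190, 191, 188, 190, 189, 189, 192, 179, 143, 164, 177, 174, 172, 172, 175, 172, 170, 170]
167 [190, 189, 190, 191, 187, 189, 189, 163, 138, 164, 174, 169, 175, 175, 172, 168, 174, 174]
170 [191, 191, 187, 189, 191, 181, 144, 152, 147, 159, 172, 174, 171, 173, 172, 171, 174, 170]
173 [192, 188, 185, 190, 190, 190, 169, 143, 140, 155, 171, 173, 170, 173, 171, 171, 171, 172]
176 [191, 190, 188, 191, 191, 185, 174, 145, 128, 159, 173, 172, 170, 173, 172, 172, 171, 172]
179 [187, 188, 187, 188, 191, 180, 144, 143, 144, 153, 170, 169, 171, 172, 172, 172, 171, 170]
182 [187, 189, 189, 190, 190, 183, 160, 148, 147, 154, 167, 171, 171, 172, 175, 168, 170, 171]
185 [192, 192, 190, 187, 190, 181, 153, 147, 149, 145, 166, 170, 173, 171, 172, 170, 171, 172]
body corner seated [229.72160355 169.55694774] 5short [229.18996031 159.98866817]
green 0
```

The body corner shows at row 169, which is the seated prediction (160 would mean 5 mm short). The cover is shut and the forces are firm and balanced, so I'm handing in.

```bash
python3 -c "
from bench import hand_in
print(hand_in())"
```

```text
the job is handed in; nothing more can be done
None
```

I handed the job in with the cover latched shut and the housing flat in the jig corner. The gripper still holds it against the side fence (about 13 N, shared by both buttons) and the end stop (about 15 N), and the arm never went near the driver, switch, parts box or marker.

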